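# Load the bread warmer's pull-out tray

### The arm

A 7-joint arm with a two-finger parallel gripper is mounted at the origin on the work surface. World frame = base frame: x ahead of the robot, y to its left, z up, the work surface at z = 0. Lengths are in m, angles in rad, forces in N, time in s.
With the tool pointing down it reaches from about 0.35 to 0.775 m from the base axis. Payload 3.1 kg.
Tool frame: the origin (TCP) lies at the very end of the fingers, on their centre line; the grasp point (between the pads) lies 19 mm behind it; z points along the fingers, y is the line along which they close (so a half turn about z gives the same grasp; the last joint's range is limited). The gripper opens to 85 mm and grips with 20 to 120 N. Pads are 22 mm wide; open, the fingers measure 114 mm over their backs; the gripper's body (76 mm by 85 mm) begins 54 mm behind the grasp point. The pads swing forward as they close: fully open they stand 13 mm farther back than shut.
Start: joints at [-1.336, 0.311, 0.014, 1.512, -0.004, 1.319, -0.027], TCP at [0.15, 0.529, 0.231] pointing down, gripper open.
Joint ranges: [-2.7, 2.7], [-0.3, 1.91], [-1.27, 1.3], [0.12, 2.57], [-1.44, 4.58], [0.2, 2.03], [-3.05, 3.05]. Speed limits (rad/s): [2.79, 2.79, 3.14, 3.14, 3.14, 3.14, 3.14].

### API

Orientations are given as [roll, pitch, yaw] about the fixed x, y, z axes, in that order (R = Rz(yaw) Ry(pitch) Rx(roll)).
In Python, from plant import state, capture, camera_info, close_job gives the robot as it stands.
- The arm moves only by the tool apply_moves, never from a script. Its argument "moves" is one flat list of numbers, 7 for each row, row after row: the closure, from 0 (fully open) to 1 (shut), then the shift along the tool's x, y, z in mm, then the turn, a rotation vector about the tool's x, y, z in degrees. A call has 1 to 8 rows; each row shifts and turns the commanded pose from where the row before left it, along the tool's axes as they then stand; what a row does not reach is not made up. A row lasts 1/10 s, in which the tool goes at most 50 mm and 8.59 degrees, less where a joint would pass 70% of its speed; a pose out of reach is approached as far as the arm can. A call is refused whole if a number of a shift passes 50 or a number of a turn 8.59, either way. A call with a gripper value outside its range is refused whole. The fingers move at their own pace and stop on an object; "grip_force" is the grip in N (left out, the last holds). Time passes only in rows, so rows that do not move let the fingers close. It gives the time, the measured TCP pose, the force, the opening and the grip force at its end, in the units of the state.
- state(): the state, without advancing time (a new reading comes with each control period).
- capture(name): name is "scene" or "top"; returns the picture (400x640x3 uint8, red, green, blue); there is no depth.
- camera_info(name): a dict with "K" (3x3 intrinsics, pixels), "k1" (the pictures are not rectified: a ray, as slopes to the right and down, at radius r is drawn at 1 + k1 r^2 times it, then the intrinsics apply), "xyz" and "rotation" of the camera in the world. Camera axes: x right, y up, looking along -z (the intrinsics and any distortion apply to the point x, -y, -z); pixel columns grow to the right and rows downward; lengths in m; the calibration is good to about 2 mm. A picture is of the moment at which its call begins. camera_info takes no time and is no camera call.
- close_job(): hands the job in; it is judged then, once.
The state is a dict: "t": time; "q": joint angles; "joint_vel": joint speeds; "joint_torque": joint torques, N m; "position": TCP position; "eef_rot": TCP orientation; "ft_force": force on the tool from outside, world axes, zero at the start; "ft_torque": the same for the moment, N m; "width": finger opening in m; "gripper_force": force on a finger pad.
Only numpy, scipy, OpenCV 4.12 (cv2) and the standard library are available. Lean on these libraries where they do the work, as an engineer would, in place of code of your own. Each camera call takes 0.05 s, during which the arm holds its last target. There are 200 camera calls.

### The job

Put all the loaves from the bench into the bread warmer: swing the wooden stop bar right aside about its bolted end, pull the tray out until it locks open and stays by itself, and lay every loaf flat on the tray floor, none on top of another. Then press the red release button, push the tray gently fully home with the loaves in it, and swing the stop bar back square to the tray front. Do not disturb the salt jar, timer or spatula.

Things in the scene. Friction and masses are not known exactly. Their poses are not given: they have to be found in the camera images.
- bar (a joint): wooden stop bar with red end, 268 x 36 mm, top 31 mm above the bench, bolted down near one end; swings level about the bolt. In rad: 0 = square to the tray front, red end before it (end stop); grows as the red end swings clockwise seen from above, away from the warmer; over 1.4 is clear of the tray; 1.65 = end stop, about parallel to the tray front. Stays where left; 1 N near the red end moves it
- bar_pivot (a point): point on the bar's bolt axis, 16 mm above the bench; its x axis points along the bar to the red end
- bar_tip (a point): middle of the bar's red end, 250 mm from the bolt axis, 16 mm above the bench
- tray (a joint): the warmer's dark steel tray on telescopic slides. In m: 0 = fully home, grows as pulled out; latches by itself at 0.22 (end stop 0.228). A return spring (5 N when out) and friction (2.5 N) act on it: let go before it is latched, it creeps back to about 0.11; latched, it stays. Pulling takes up to about 15 N; pushing home, under 10 N
- tray_handle (a point): middle of the tray's handle: level steel bar 12 mm thick, 150 mm long, blue brackets near both ends (middle 120 mm free), 70 mm above the bench, 55 mm before the tray's front plate (340 mm wide, top 85 mm above the bench). Axes as tray_floor
- tray_floor (a point): point on the tray floor, 22 mm above the bench: middle of its width and of the part open when the tray is out. x points into the warmer, -x is the pull direction, y along the front, z up. The floor reaches 110 mm to -x (front plate) and 140 mm to +x (beyond +110 mm it is under the roof when out), 135 mm to either side in y; side rims 22 mm high
- release (a joint): red round release button on the warmer's roof near its front edge, 32 mm across, 20 mm proud. In m: 0 = up, 0.014 = fully down (about 6 N). The latch lets go at 0.010 (5 N); held down about 1 s, the spring draws the tray back some centimetres by itself; the rest it must be pushed. The button springs back up
- warmer: the bread warmer, a low steel housing 340 mm wide, 320 mm deep, 100 mm high, fixed on the bench; origin: middle of its front edge at bench level, x points inwards from the front, y along the front. 63 mm of height over the tray floor under its roof
- release_top (a point): middle of the button's top face, 120 mm above the bench when up
- loaf1_mid (a point): a golden-brown loaf, 90 mm long (its x axis), 48 mm wide (y), 42 mm high (z), about 150 g; this is its centre. Two to four of these loaves are present.
- loaf2_mid (a point): a golden-brown loaf, 90 mm long (its x axis), 48 mm wide (y), 42 mm high (z), about 150 g; this is its centre. Two to four of these loaves are present.
- loaf3_mid (a point): a golden-brown loaf, 90 mm long (its x axis), 48 mm wide (y), 42 mm high (z), about 150 g; this is its centre. Two to four of these loaves are present.
- loaf4_mid (a point): a golden-brown loaf, 90 mm long (its x axis), 48 mm wide (y), 42 mm high (z), about 150 g; this is its centre. Two to four of these loaves are present.
- salt: bystander: small blue salt jar, 36 mm across, 55 mm high, among the loaves
- spatula: bystander: spatula lying on the bench
- timer: bystander: white kitchen timer, 60 x 80 x 30 mm, on the roof of the warmer
Not all that is in view belongs to the job. Leave any pink look-alike of the part that bears loaf4_mid alone.

How it is judged:
On the way, in this order (a step that is already met when the one before it is completed fails the run):
1. the stop bar is swung right aside, clear of the tray's path (over 1.35 rad) (value of joint bar above 1.35 rad), for 0.1 s.
2. the tray is pulled out and latched: it stays out beyond 0.215 m with no finger touching it (value of joint tray above 0.215 m and contact force between the fingers and tray below 0.1 N), for 0.5 s.
3. every loaf lies flat inside the locked-out tray, released and at rest (value of joint tray above 0.215 m and x of loaf1_mid in the frame of tray_floor between -0.115 and 0.145 m and y of loaf1_mid in the frame of tray_floor between -0.135 and 0.135 m and z of loaf1_mid in the frame of tray_floor between 0.012 and 0.034 m and x of loaf2_mid in the frame of tray_floor between -0.115 and 0.145 m and y of loaf2_mid in the frame of tray_floor between -0.135 and 0.135 m and z of loaf2_mid in the frame of tray_floor between 0.012 and 0.034 m and x of loaf3_mid in the frame of tray_floor between -0.115 and 0.145 m and y of loaf3_mid in the frame of tray_floor between -0.135 and 0.135 m and z of loaf3_mid in the frame of tray_floor between 0.012 and 0.034 m and x of loaf4_mid in the frame of tray_floor between -0.115 and 0.145 m and y of loaf4_mid in the frame of tray_floor between -0.135 and 0.135 m and z of loaf4_mid in the frame of tray_floor between 0.012 and 0.034 m and contact force between the fingers and loaf1 below 0.1 N and contact force between the fingers and loaf2 below 0.1 N and contact force between the fingers and loaf3 below 0.1 N and contact force between the fingers and loaf4 below 0.1 N and linear speed of each of loaf1, loaf2, loaf3, loaf4 below 0.03 m/s), for 0.3 s.
4. the release button is pressed and the tray comes free of its latch (button over 6 mm down while the tray is below 0.214 m) (value of joint release above 0.006 m and value of joint tray below 0.214 m).
5. the tray is fully home (within 8 mm) with every loaf in it (value of joint tray below 0.008 m and x of loaf1_mid in the frame of tray_floor between -0.115 and 0.145 m and y of loaf1_mid in the frame of tray_floor between -0.135 and 0.135 m and z of loaf1_mid in the frame of tray_floor between 0.012 and 0.034 m and x of loaf2_mid in the frame of tray_floor between -0.115 and 0.145 m and y of loaf2_mid in the frame of tray_floor between -0.135 and 0.135 m and z of loaf2_mid in the frame of tray_floor between 0.012 and 0.034 m and x of loaf3_mid in the frame of tray_floor between -0.115 and 0.145 m and y of loaf3_mid in the frame of tray_floor between -0.135 and 0.135 m and z of loaf3_mid in the frame of tray_floor between 0.012 and 0.034 m and x of loaf4_mid in the frame of tray_floor between -0.115 and 0.145 m and y of loaf4_mid in the frame of tray_floor between -0.135 and 0.135 m and z of loaf4_mid in the frame of tray_floor between 0.012 and 0.034 m), for 0.2 s.
6. the stop bar is swung back square to the tray front (within 0.2 rad) (value of joint bar below 0.2 rad), for 0.2 s.
At the end, for the whole second after the job is handed in: The tray is home (joint tray below 0.008 m) with every present loaf lying on its floor (centre within the floor's edges and 12 to 34 mm above the floor) and at rest, and the stop bar stands square to the front (joint bar below 0.2 rad) (all of step 5 and value of joint bar below 0.2 rad and linear speed of each of loaf1, loaf2, loaf3, loaf4 below 0.03 m/s); the robot touches nothing.
It fails at once if the tray is slammed inwards (faster than 0.5 m/s) (velocity of joint tray below -0.5 m/s).
It fails at once if a bystander is moved more than 6 cm (distance of any of salt, spatula, timer from where it was at the start of the episode above 0.06 m).
Of loaf1, loaf2, loaf3, loaf4 only 2 to 4 are there at a start; the rules pass over those that are not, and their reading is None.
At some moment in a run one of loaf1, loaf2, loaf3, loaf4 may be knocked a few centimetres aside while the robot is not near it.
Once in a run the grip may slacken for a moment while it holds something.
It also fails if it takes over 210 s, if anything falls off the work surface, if the arm or the gripper's body presses on something with over 40 N, if the wrist force passes 120 N, or if a joint passes its speed limit or range.

## Working session

There is one attempt and no reset: what is moved stays moved. The work goes in short steps, Python scripts to look and compute and a tool call to move; the robot and the scene stay as the last step left them, time stands still between calls to the robot, and variables do not carry over. Pictures are saved under pics/ and viewed, at most 14 in all, crops included, and the job is handed in when it is done.

Besides the shell and the picture viewer there is one more tool, called by a JSON object that holds its "op" and its "data". apply_moves: Moves the arm, as the interface text tells. Its arguments: {"type":"object","properties":{"moves":{"type":"array"},"grip_force":{"type":"number"}},"required":["moves"]}

```bash
mkdir -p pics; cat > h.py <<'E'
import numpy as np, cv2
from plant import state, capture, camera_info, close_job
def snap(cam,name):
    im=capture(cam); cv2.imwrite(f'pics/{name}.png',im[:,:,::-1]); return im
def cam(c):
    i=camera_info(c); return np.array(i['K']),i['k1'],np.array(i['xyz']),np.array(i['rotation'])
def p2w(c,u,v,z):
    K,k1,x,R=cam(c)
    d=np.array([(u-K[0,2])/K[0,0],(v-K[1,2])/K[1,1]]); s=d.copy()
    for _ in range(20): s=d/(1+k1*(s@s))
    r=R@np.array([s[0],-s[1],-1]); return x+r*(z-x[2])/r[2]
def w2p(c,p):
    K,k1,x,R=cam(c); q=R.T@(np.array(p)-x); s=np.array([q[0],-q[1]])/-q[2]; s=s*(1+k1*(s@s))
    return np.array([K[0,0]*s[0]+K[0,2],K[1,1]*s[1]+K[1,2]])
E
python3 - <<'E'
from h import *
a=snap('top','t0');b=snap('scene','s0')
for c in('top','scene'):print(camera_info(c))
print(state())
E
```

```text
{'K': array([[363.60869892,   0.        , 323.93312209],
       [  0.        , 363.60869892, 199.99890364],
       [  0.        ,   0.        ,   1.        ]]), 'k1': -0.0706456671007028, 'xyz': array([3.47505778e-01, 1.25523094e-03, 1.27087315e+00]), 'rotation': array([ 0.09876195, -0.00512948, -1.56568492])}
{'K': array([[501.98248403,   0.        , 325.79172748],
       [  0.        , 501.98248403, 191.66830205],
       [  0.        ,   0.        ,   1.        ]]), 'k1': -0.010591778522107744, 'xyz': array([ 1.54606646, -0.284065  ,  1.48408748]), 'rotation': array([ 0.68966782, -0.00248519,  1.31351173])}
{'t': 0.1, 'q': array([-1.33567409,  0.31165969,  0.0139966 ,  1.51290083, -0.00439189,
        1.31921618, -0.02718332]), 'joint_vel': array([-0.00042324, -0.00021742,  0.00100498, -0.00374283, -0.00143595,
        0.00173429, -0.00045534]), 'joint_torque': array([ 5.63854937e-04, -3.80861521e+01,  1.46606108e-01, -2.31243467e+01,
        1.23851735e-02,  8.17232329e-03,  6.10566914e-06]), 'position': array([0.15012605, 0.52842712, 0.23032037]), 'eef_rot': array([-3.13944147e+00,  9.90073600e-05,  2.86486229e+00]), 'ft_force': array([ 0.9448055 ,  0.05725153, -0.33557788]), 'ft_torque': array([-0.00247056,  0.04989089,  0.03581482]), 'gripper_force': 0.0, 'width': 0.08497444112970573}
```

```bash
sed -i "s/np.array(i\['rotation'\])/Rot.from_euler('xyz',i['rotation']).as_matrix()/; 1a from scipy.spatial.transform import Rotation as Rot" h.py; python3 -c "
from h import *
print(w2p('top',state()['position']),w2p('scene',state()['position']))"
```

```text
[137.44425526 303.48991122] [435.23704665  88.59829674]
```

View pics/t0.png

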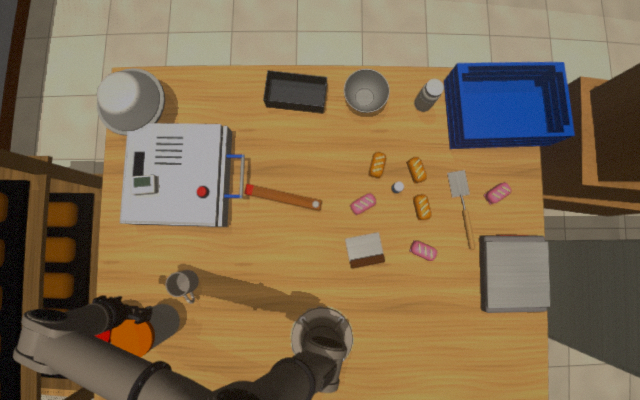

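View pics/s0.png

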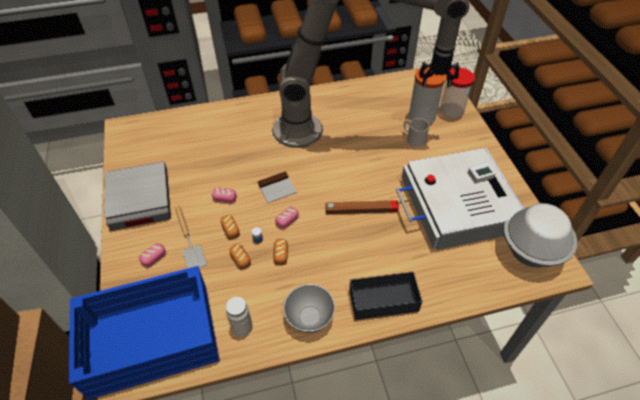

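```bash
python3 -c "
from h import *
a=cv2.imread('pics/t0.png')
cv2.imwrite('pics/t0a.png',cv2.resize(a[115:235,120:330],None,fx=3.8,fy=3.8,interpolation=2))
hsv=cv2.cvtColor(a,cv2.COLOR_BGR2HSV)
cv2.imwrite('pics/t0b.png',cv2.resize(a[140:265,345:500],None,fx=4,fy=4,interpolation=2))"
```

```text
(no output)
```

View pics/t0a.png

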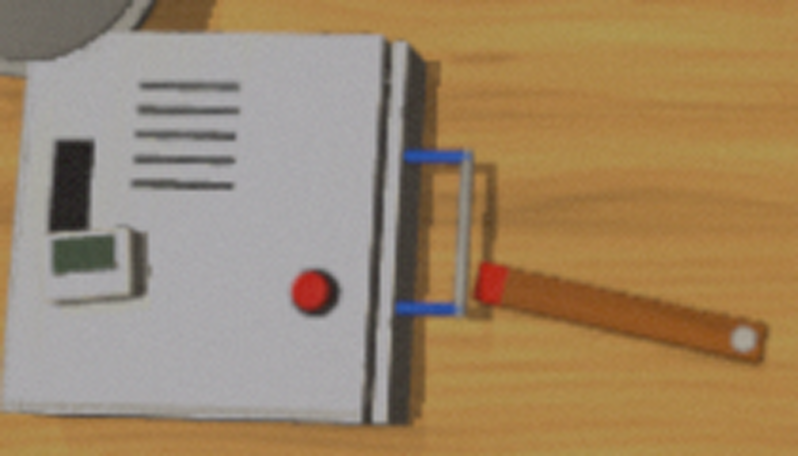

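View pics/t0b.png

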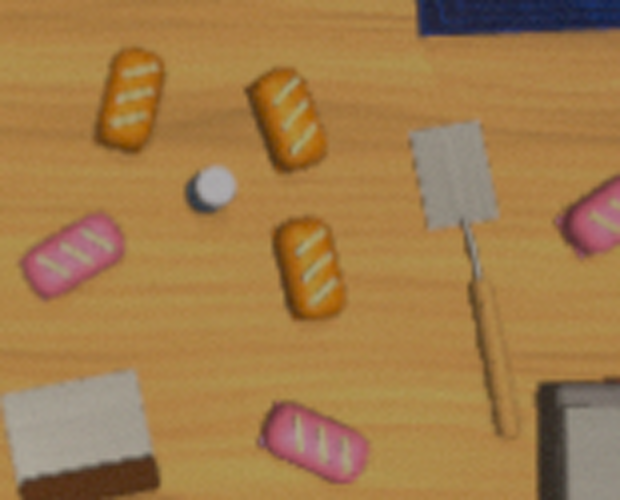

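```bash
python3 -c "
from h import *
def A(x,y,z): return p2w('top',(x+.5)/3.8-.5+120,(y+.5)/3.8-.5+115,z).round(3)
def B(x,y,z): return p2w('top',(x+.5)/4-.5+345,(y+.5)/4-.5+140,z).round(3)
print('bolt',A(743,338,.031),'tip',A(481,283,.031))
print('button',A(313,292,.12))
print('handle',A(466,154,.076),A(462,313,.076))
print('roof front',A(385,38,.1),A(367,420,.1),'plate front top',A(408,44,.085),A(390,424,.085))
for n,e in {'L1':((135,52),(124,148)),'L2':((272,75),(306,163)),'L3':((297,222),(322,315))}.items():
  a,b=B(*e[0],.035),B(*e[1],.035); print(n,(a+b)/2,np.degrees(np.arctan2(*(a-b)[[1,0]])),np.linalg.norm(a-b))
print('salt',B(214,188,.055),'pink',B(75,255,.04),B(315,442,.04))
print('timer',A(92,264,.13))
s=state();print(s['position'],np.degrees(s['eef_rot']))
"
```

```text
bolt [0.458 0.025 0.031] tip [0.507 0.263 0.031]
button [0.487 0.387 0.12 ]
handle [0.616 0.271 0.076] [0.474 0.27  0.076]
roof front [0.714 0.34  0.1  ] [0.38  0.343 0.1  ] plate front top [0.713 0.323 0.085] [0.377 0.328 0.085]
L1 [ 0.594  -0.1875  0.035 ] -7.46056612616836 0.08471717653463195
L2 [ 0.5785 -0.326   0.035 ] 19.983106521900005 0.08193289937503735
L3 [ 0.449 -0.341  0.035] 14.036243467926452 0.08246211251235322
salt [ 0.515 -0.255  0.055] pink [ 0.459 -0.139  0.04 ] [ 0.301 -0.342  0.04 ]
timer [0.509 0.576 0.13 ]
[0.15012605 0.52842712 0.23032037] [-1.79876746e+02  5.67270387e-03  1.64144518e+02]
```

{"op": "apply_moves", "data": {"moves": [1,0,0,0,0,0,-7.93,1,0,0,0,0,0,-7.93,1,-24,-29,0,0,0,0,1,-24,-29,0,0,0,0,1,-24,-29,0,0,0,0,1,-24,-29,0,0,0,0,1,-24,-29,0,0,0,0,1,-24,-29,0,0,0,0]}}

```text
t: 0.9
position: [0.2949, 0.3535, 0.2309]
eef_rot: [-3.141, -0.0, -3.141]
ft_force: [0.5, 0.6, 0.3]
width: 0.0001
gripper_force: 0.0
```

{"op": "apply_moves", "data": {"moves": [1,-24,-29,0,0,0,0,1,-24,-29,0,0,0,0,1,-24,-29,0,0,0,0,1,-24,-29,0,0,0,0,1,-24,-29,0,0,0,0,1,-24,-29,0,0,0,0,1,0,0,0,0,0,0,1,0,0,0,0,0,0]}}

```text
t: 1.7
position: [0.4383, 0.1803, 0.2308]
eef_rot: [-3.141, -0.001, 3.139]
ft_force: [-0.2, 0.4, 0.2]
width: 0.0
gripper_force: 0.0
```

{"op": "apply_moves", "data": {"moves": [1,0,0,43,0,0,0,1,0,0,43,0,0,0,1,0,0,43,0,0,0,1,0,0,43,0,0,0,1,0,0,43,0,0,0,1,0,0,0,0,0,0,1,-18,0,0,0,0,0,1,-30,-6,0,0,0,0]}}

```text
t: 2.5
position: [0.4834, 0.1786, 0.0172]
eef_rot: [3.139, -0.005, -3.136]
ft_force: [-1.2, 1.2, -1.5]
width: -0.0002
gripper_force: 0.7
```

{"op": "apply_moves", "data": {"moves": [1,-30,-6,0,0,0,0,1,-25,-17,0,0,0,0,1,-25,-17,0,0,0,0,1,-14,-18,0,0,0,0,1,-14,-19,0,0,0,0,1,-7,-18,0,0,0,0,1,-6,-18,0,0,0,0,1,0,0,0,0,0,0]}}

```text
t: 3.3
position: [0.6092, 0.0594, 0.019]
eef_rot: [-3.14, 0.004, 3.138]
ft_force: [0.3, -0.4, 0.8]
width: 0.0003
gripper_force: 0.0
```

```bash
python3 -c "
from h import *
a=snap('top','t1');print(state()['position'])
cv2.imwrite('pics/t1a.png',cv2.resize(a[115:235,120:450,::-1],None,fx=2.4,fy=2.4,interpolation=2))"
```

```text
[0.60860277 0.06174878 0.01854968]
```

View pics/t1a.png

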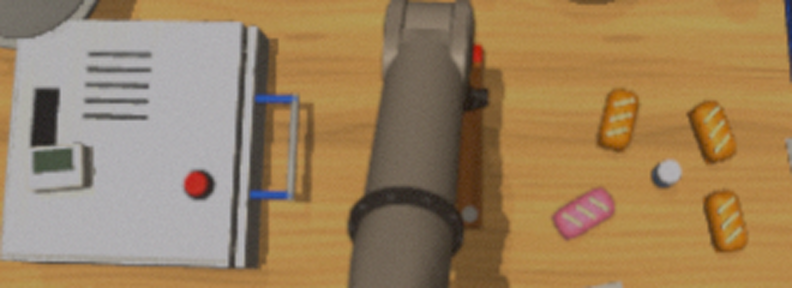

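{"op": "apply_moves", "data": {"moves": [1,0,-8,0,0,0,0,1,0,18,0,0,0,0,1,0,0,-44,0,0,0,0,1,0,0,-44,0,0,0,0,1,0,0,-44,0,0,0,0,0.45,16,40,0,0,0,0,0.45,16,40,0,0,0,0,0.45,16,40,0,0,0,0]}}

```text
schema error: expected a multiple of 7 numbers
```

{"op": "apply_moves", "data": {"moves": [0.45,8,40,0,0,0,0,0.45,8,40,0,0,0,0,0.45,0,0,0,0,0,0,0.45,0,0,0,0,0,0]}}

```text
t: 3.75
position: [0.5904, 0.1473, 0.0173]
eef_rot: [3.139, 0.0, -3.134]
ft_force: [0.7, -1.2, 0.1]
width: 0.0469
gripper_force: 0.0
```

{"op": "apply_moves", "data": {"moves": [0.45,0,0,-44,0,0,0,0.45,0,0,-44,0,0,0,0.45,0,0,-44,0,0,0,0.45,15,40,0,0,0,0,0.45,15,40,0,0,0,0,0.45,15,42,0,0,0,0,0.45,0,0,0,0,0,0,0.45,0,0,0,0,0,0]}}

```text
t: 4.55
position: [0.5456, 0.2654, 0.1488]
eef_rot: [3.142, 0.0, -3.138]
ft_force: [0.6, -0.8, -0.5]
width: 0.047
gripper_force: 0.0
```

{"op": "apply_moves", "data": {"moves": [0.45,0,4,33,0,0,0,0.45,0,0,33,0,0,0,0.45,0,0,32,0,0,0,0.45,0,0,0,0,0,0,1,0,0,0,0,0,0,1,0,0,0,0,0,0,1,0,0,0,0,0,0,1,0,0,0,0,0,0], "grip_force": 70}}

```text
t: 5.35
position: [0.5486, 0.2692, 0.0531]
eef_rot: [3.139, 0.005, 3.141]
ft_force: [0.3, 0.3, 5.6]
width: 0.0098
gripper_force: 68.5
```

Gripped (width ≈ bar). Pull 226 mm.

{"op": "apply_moves", "data": {"moves": [1,0,-25,0,0,0,0,1,0,-30,0,0,0,0,1,0,-30,0,0,0,0,1,0,-30,0,0,0,0,1,0,-30,0,0,0,0,1,0,-30,0,0,0,0,1,0,-30,0,0,0,0,1,0,-15,0,0,0,0]}}

```text
t: 6.15
position: [0.5445, 0.0656, 0.053]
eef_rot: [3.115, -0.002, -3.137]
ft_force: [-6.3, 39.6, 9.9]
width: 0.0097
gripper_force: 71.6
```

{"op": "apply_moves", "data": {"moves": [1,0,-6,0,0,0,0,1,0,0,0,0,0,0,1,0,0,0,0,0,0]}}

```text
t: 6.45
position: [0.5443, 0.0579, 0.0529]
eef_rot: [3.123, -0.003, -3.13]
ft_force: [-8.6, 9.4, 16.2]
width: 0.0098
gripper_force: 72.2
```

{"op": "apply_moves", "data": {"moves": [1,0,-5,0,0,0,0,1,0,-4,0,0,0,0,1,0,0,0,0,0,0,1,0,0,0,0,0,0]}}

```text
t: 6.85
position: [0.5441, 0.0454, 0.0529]
eef_rot: [3.126, -0.004, -3.135]
ft_force: [-8.7, 14.6, 14.6]
width: 0.0094
gripper_force: 71.9
```

{"op": "apply_moves", "data": {"moves": [1,0,-3,0,0,0,0,1,0,0,0,0,0,0,1,0,5,0,0,0,0,1,0,5,0,0,0,0,1,0,0,0,0,0,0]}}

```text
t: 7.35
position: [0.5441, 0.0456, 0.0529]
eef_rot: [3.135, -0.004, -3.138]
ft_force: [-9.5, 6.3, 15.3]
width: 0.0103
gripper_force: 51.4
```

{"op": "apply_moves", "data": {"moves": [0.45,0,0,0,0,0,0,0.45,0,0,0,0,0,0,0.45,0,0,0,0,0,0,0.45,0,0,-40,0,0,0,0.45,0,0,-40,0,0,0,0.45,0,0,-40,0,0,0,0.45,0,0,-20,0,0,0]}}

```text
t: 8.05
position: [0.5487, 0.0386, 0.1943]
eef_rot: [-3.141, 0.007, 3.14]
ft_force: [-0.1, -0.8, 0.3]
width: 0.047
gripper_force: 0.0
```

{"op": "apply_moves", "data": {"moves": [0,-8,-45,0,0,0,0,0,-8,-45,0,0,0,0,0,-8,-45,0,0,0,0,0,-8,-45,0,0,0,0,0,-8,-45,0,0,0,0,0,-8,-8,0,0,0,0,0,0,0,0,0,0,0,0,0,0,0,0,0]}}

```text
schema error: expected a multiple of 7 numbers
```

```bash
python3 -c "
from h import *
a=snap('top','t2');print(state()['position'])
cv2.imwrite('pics/t2a.png',cv2.resize(a[115:235,120:450,::-1],None,fx=2.4,fy=2.4,interpolation=2))"
```

```text
[0.55014905 0.03872115 0.19662671]
```

View pics/t2a.png

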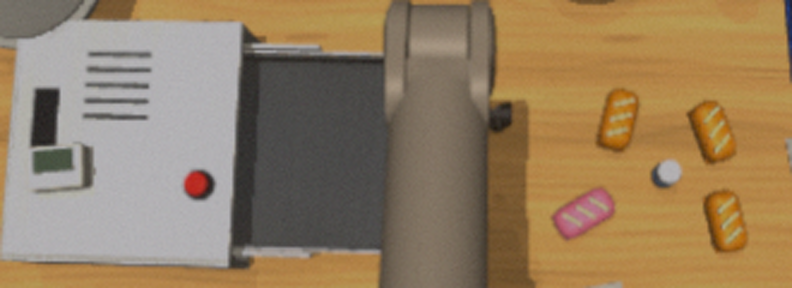

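{"op": "apply_moves", "data": {"moves": [0,-7,-38,0,0,0,0,0,-7,-38,0,0,0,0,0,-7,-38,0,0,0,0,0,-7,-38,0,0,0,0,0,-8,-38,0,0,0,0,0,-8,-36,0,0,0,0,0,0,0,0,0,0,3.75,0,0,0,0,0,0,3.75]}}

```text
t: 8.9
position: [0.5894, -0.1897, 0.1893]
eef_rot: [-3.139, -0.001, 3.003]
ft_force: [0.1, 1.3, -0.3]
width: 0.0857
gripper_force: 0.0
```

{"op": "apply_moves", "data": {"moves": [0,0,0,40,0,0,0,0,0,0,40,0,0,0,0,0,0,40,0,0,0,0,0,0,0,0,0,0]}}

```text
t: 9.3
position: [0.5845, -0.1847, 0.0634]
eef_rot: [3.14, -0.015, 3.01]
ft_force: [-0.8, 1.1, -0.7]
width: 0.0856
gripper_force: 0.0
```

{"op": "apply_moves", "data": {"moves": [0,-5,0,30,0,0,0,0,0,0,20,0,0,0,0,0,0,0,0,0,0]}}

```text
t: 9.6
position: [0.5937, -0.1866, 0.0188]
eef_rot: [-3.142, -0.004, 3.01]
ft_force: [-0.3, 0.1, -0.3]
width: 0.0853
gripper_force: 0.0
```

{"op": "apply_moves", "data": {"moves": [0,0,0,9,0,0,0,1,0,0,0,0,0,0,1,0,0,0,0,0,0,1,0,0,0,0,0,0,1,0,0,0,0,0,0], "grip_force": 40}}

```text
t: 10.1
position: [0.5965, -0.1874, 0.0131]
eef_rot: [-3.141, 0.003, 3.011]
ft_force: [-0.8, -0.0, 4.3]
width: 0.0486
gripper_force: 40.6
```

{"op": "apply_moves", "data": {"moves": [1,0,0,-38,0,0,0,1,0,0,-38,0,0,0,1,0,0,-38,0,0,0,1,0,0,-38,0,0,0,1,0,0,0,0,0,-3.75,1,0,0,0,0,0,-3.75,1,-8,40,0,0,0,0,1,-8,45,0,0,0,0]}}

```text
t: 10.9
position: [0.6105, -0.104, 0.1634]
eef_rot: [-3.14, -0.0, 3.135]
ft_force: [1.1, 0.7, -1.4]
width: 0.0486
gripper_force: 40.7
```

{"op": "apply_moves", "data": {"moves": [1,0,45,0,0,0,0,1,0,45,0,0,0,0,1,0,45,0,0,0,0,1,0,45,0,0,0,0,1,0,45,0,0,0,0,1,0,45,0,0,0,0,1,0,45,0,0,0,0,1,0,45,0,0,0,0]}}

```text
t: 11.7
position: [0.6105, 0.2603, 0.1631]
eef_rot: [-3.141, -0.001, -3.141]
ft_force: [0.5, -0.3, -1.2]
width: 0.0487
gripper_force: 40.7
```

{"op": "apply_moves", "data": {"moves": [1,0,0,40,0,0,0,1,0,0,40,0,0,0,1,0,0,30,0,0,0,1,0,0,14,0,0,0,1,0,0,0,0,0,0,0.25,0,0,0,0,0,0,0.25,0,0,0,0,0,0,0.25,0,0,0,0,0,0]}}

```text
t: 12.5
position: [0.6127, 0.259, 0.0414]
eef_rot: [3.14, 0.004, -3.142]
ft_force: [0.4, 0.2, 0.5]
width: 0.0638
gripper_force: 0.0
```

{"op": "apply_moves", "data": {"moves": [0.25,0,0,-40,0,0,0,0.25,0,0,-40,0,0,0,0.25,0,0,-40,0,0,0,0.25,0,0,-40,0,0,0,0,8,-45,0,0,0,0,0,8,-45,0,0,0,0,0,8,-45,0,0,0,0,0,8,-45,0,0,0,0]}}

```text
t: 13.3
position: [0.5793, 0.0767, 0.2008]
eef_rot: [3.141, 0.003, -3.141]
ft_force: [0.6, -0.4, 0.6]
width: 0.0857
gripper_force: 0.0
```

```bash
python3 -c "
from h import *
a=snap('top','t3');print(state()['position'])
cv2.imwrite('pics/t3a.png',cv2.resize(a[115:235,180:450,::-1],None,fx=2.9,fy=2.9,interpolation=2))"
```

```text
[0.57800669 0.06387891 0.20133085]
```

View pics/t3a.png

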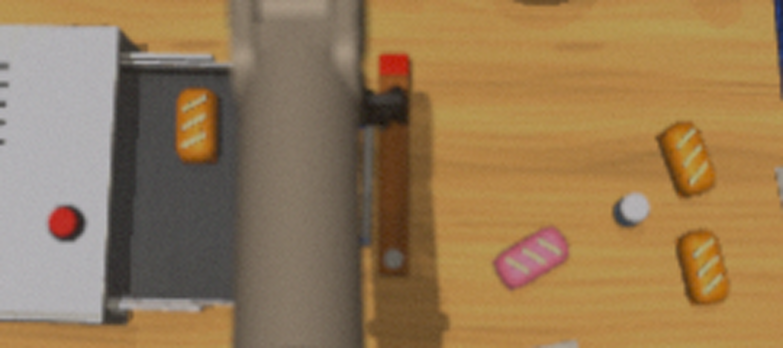

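{"op": "apply_moves", "data": {"moves": [0,0,-49,0,0,0,0,0,0,-49,0,0,0,0,0,0,-49,0,0,0,0,0,0,-49,0,0,0,0,0,0,-49,0,0,0,0,0,0,-49,0,0,0,0,0,0,-49,0,0,0,0,0,0,-48,0,0,0,0]}}

```text
t: 14.15
position: [0.5796, -0.3145, 0.2007]
eef_rot: [-3.141, 0.002, -3.141]
ft_force: [1.1, -0.4, -0.4]
width: 0.0854
gripper_force: 0.0
```

{"op": "apply_moves", "data": {"moves": [0,0,0,0,0,0,-6.6,0,0,0,0,0,0,-6.6,0,0,0,0,0,0,-6.6,0,0,0,40,0,0,0,0,0,0,40,0,0,0,0,0,0,40,0,0,0,0,0,0,0,0,0,0]}}

```text
t: 14.85
position: [0.5753, -0.3094, 0.0735]
eef_rot: [3.132, -0.008, -2.796]
ft_force: [-1.4, 0.5, -0.1]
width: 0.0858
gripper_force: 0.0
```

{"op": "apply_moves", "data": {"moves": [0,3,-13,0,0,0,0,0,0,0,0,0,0,0]}}

```text
t: 15.05
position: [0.5823, -0.3306, 0.083]
eef_rot: [-3.134, 0.003, -2.798]
ft_force: [-0.6, -0.8, 1.4]
width: 0.0852
gripper_force: 0.0
```

```bash
python3 -c "
from h import *
print(state()['position'])"
```

```text
[ 0.58229339 -0.33057509  0.08300692]
```

{"op": "apply_moves", "data": {"moves": [0,0,0,35,0,0,0,0,0,0,25,0,0,0,0,0,0,0,0,0,0]}}

```text
t: 15.35
position: [0.5796, -0.3255, 0.0181]
eef_rot: [3.139, -0.002, -2.797]
ft_force: [-1.2, 0.4, -0.7]
width: 0.0856
gripper_force: 0.0
```

{"op": "apply_moves", "data": {"moves": [0,0,0,8,0,0,0,1,0,0,0,0,0,0,1,0,0,0,0,0,0,1,0,0,0,0,0,0,1,0,0,0,0,0,0,1,0,0,-30,0,0,0,1,0,0,-40,0,0,0,1,0,0,-40,0,0,0]}}

```text
t: 16.15
position: [0.58, -0.3251, 0.1215]
eef_rot: [3.139, -0.002, -2.796]
ft_force: [0.2, -0.9, -1.1]
width: 0.0473
gripper_force: 43.2
```

{"op": "apply_moves", "data": {"moves": [1,0,0,-40,0,0,0,1,0,0,0,0,0,6.6,1,0,0,0,0,0,6.6,1,0,0,0,0,0,6.6,1,0,0,0,0,0,0]}}

```text
t: 16.65
position: [0.5806, -0.3253, 0.1609]
eef_rot: [3.141, -0.001, -3.141]
ft_force: [0.4, -0.4, -0.7]
width: 0.0475
gripper_force: 43.3
```

{"op": "apply_moves", "data": {"moves": [1,7.5,45,0,0,0,0,1,7.5,45,0,0,0,0,1,7.5,45,0,0,0,0,1,7.5,45,0,0,0,0,1,7.5,45,0,0,0,0,1,7.5,45,0,0,0,0,1,7.5,45,0,0,0,0,1,7.5,45,0,0,0,0]}}

```text
t: 17.45
position: [0.5201, 0.036, 0.1614]
eef_rot: [3.141, 0.0, -3.139]
ft_force: [0.3, 0.0, -1.6]
width: 0.0475
gripper_force: 43.2
```

{"op": "apply_moves", "data": {"moves": [1,7.5,45,0,0,0,0,1,7.5,45,0,0,0,0,1,7.5,45,0,0,0,0,1,7.5,45,0,0,0,0,1,8,45,0,0,0,0,1,0,0,0,0,0,0]}}

```text
t: 18.05
position: [0.4788, 0.2696, 0.1609]
eef_rot: [3.135, -0.003, -3.125]
ft_force: [-0.3, 1.7, -0.6]
width: 0.0472
gripper_force: 43.2
```

{"op": "apply_moves", "data": {"moves": [1,0,-4,40,0,0,0,1,0,0,40,0,0,0,1,0,0,30,0,0,0,1,0,0,13,0,0,0,1,0,0,0,0,0,0,0.25,0,0,0,0,0,0,0.25,0,0,0,0,0,0,0.25,0,0,0,0,0,0]}}

```text
t: 18.85
position: [0.4839, 0.2557, 0.0396]
eef_rot: [3.14, 0.002, -3.141]
ft_force: [0.7, 0.4, -0.2]
width: 0.0638
gripper_force: 0.0
```

{"op": "apply_moves", "data": {"moves": [0.25,0,0,-40,0,0,0,0.25,0,0,-40,0,0,0,0.25,0,0,-40,0,0,0,0.25,0,0,-40,0,0,0,0,1,-45,0,0,0,0,0,1,-45,0,0,0,0,0,1,-45,0,0,0,0,0,1,-45,0,0,0,0]}}

```text
t: 19.65
position: [0.479, 0.0736, 0.1993]
eef_rot: [3.141, 0.002, -3.141]
ft_force: [0.1, 0.3, 0.2]
width: 0.0855
gripper_force: 0.0
```

```bash
python3 -c "
from h import *
a=snap('top','t4');print(state()['position'])
cv2.imwrite('pics/t4a.png',cv2.resize(a[115:235,180:450,::-1],None,fx=2.9,fy=2.9,interpolation=2))"
```

```text
[0.47880111 0.06240579 0.19960208]
```

View pics/t4a.png

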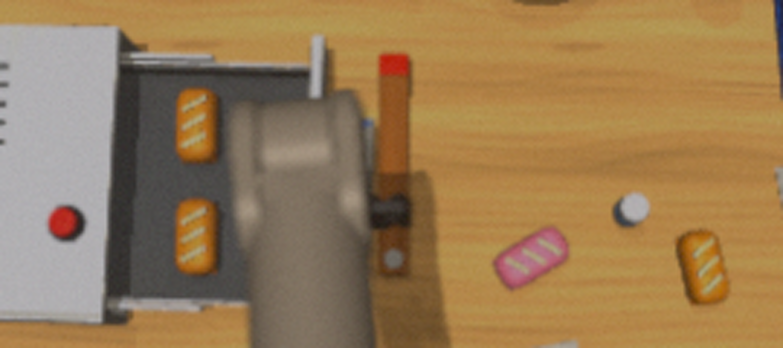

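{"op": "apply_moves", "data": {"moves": [0,3,-45,0,0,0,0,0,3,-45,0,0,0,0,0,3,-45,0,0,0,0,0,3,-45,0,0,0,0,0,3,-45,0,0,0,0,0,3,-45,0,0,0,0,0,4,-45,0,0,0,0,0,4,-45,0,0,0,0]}}

```text
t: 20.5
position: [0.4531, -0.2863, 0.1992]
eef_rot: [-3.141, 0.002, -3.141]
ft_force: [0.7, 0.7, -0.2]
width: 0.0857
gripper_force: 0.0
```

{"op": "apply_moves", "data": {"moves": [0,3,-44,0,0,0,0,0,0,0,0,0,0,-7,0,0,0,0,0,0,-7,0,0,0,40,0,0,0,0,0,0,40,0,0,0,0,0,0,40,0,0,0,0,0,0,0,0,0,0]}}

```text
t: 21.2
position: [0.4464, -0.3251, 0.0735]
eef_rot: [3.133, -0.008, -2.897]
ft_force: [-0.2, 0.9, 0.1]
width: 0.0856
gripper_force: 0.0
```

{"op": "apply_moves", "data": {"moves": [0,1,-11,0,0,0,0,0,0,0,35,0,0,0,0,0,0,25,0,0,0,0,0,0,0,0,0,0,0,0,0,0,0,0,0]}}

```text
t: 21.7
position: [0.4532, -0.3417, 0.0208]
eef_rot: [-3.138, 0.003, -2.897]
ft_force: [0.8, -0.4, 0.1]
width: 0.0856
gripper_force: 0.0
```

{"op": "apply_moves", "data": {"moves": [0,0,0,9,0,0,0,1,0,0,0,0,0,0,1,0,0,0,0,0,0,1,0,0,0,0,0,0,1,0,0,0,0,0,0,1,0,0,-30,0,0,0,1,0,0,-40,0,0,0,1,0,0,-40,0,0,0]}}

```text
t: 22.5
position: [0.4507, -0.3388, 0.1196]
eef_rot: [3.139, -0.002, -2.897]
ft_force: [1.0, 0.2, -0.6]
width: 0.0477
gripper_force: 42.8
```

{"op": "apply_moves", "data": {"moves": [1,0,0,-40,0,0,0,1,0,0,0,0,0,7,1,0,0,0,0,0,7,1,0,0,0,0,0,0]}}

```text
t: 22.9
position: [0.4513, -0.3392, 0.1591]
eef_rot: [3.141, -0.001, -3.141]
ft_force: [-0.1, -0.0, -1.4]
width: 0.0475
gripper_force: 43.0
```

{"op": "apply_moves", "data": {"moves": [1,-8,43,0,0,0,0,1,-8,43,0,0,0,0,1,-8,43,0,0,0,0,1,-8,43,0,0,0,0,1,-8,43,0,0,0,0,1,-8,43,0,0,0,0,1,-8,43,0,0,0,0,1,-8,43,0,0,0,0]}}

```text
t: 23.7
position: [0.515, 0.0061, 0.1589]
eef_rot: [3.142, -0.001, -3.139]
ft_force: [1.0, 0.0, -0.5]
width: 0.0477
gripper_force: 42.8
```

{"op": "apply_moves", "data": {"moves": [1,-8,43,0,0,0,0,1,-8,43,0,0,0,0,1,-8,43,0,0,0,0,1,-8,43,0,0,0,0,1,0,0,0,0,0,0,1,0,0,0,0,0,0]}}

```text
t: 24.3
position: [0.5466, 0.1779, 0.1582]
eef_rot: [-3.141, -0.002, -3.135]
ft_force: [0.2, -1.6, -1.5]
width: 0.0474
gripper_force: 42.7
```

{"op": "apply_moves", "data": {"moves": [1,0,2,40,0,0,0,1,0,0,40,0,0,0,1,0,0,29,0,0,0,1,0,0,12,0,0,0,1,0,0,0,0,0,0,0.25,0,0,0,0,0,0,0.25,0,0,0,0,0,0,0.25,0,0,0,0,0,0]}}

```text
t: 25.1
position: [0.5485, 0.1781, 0.0396]
eef_rot: [3.141, 0.002, 3.141]
ft_force: [-0.1, 0.7, 0.2]
width: 0.0641
gripper_force: 0.0
```

{"op": "apply_moves", "data": {"moves": [0.25,0,0,-40,0,0,0,0.25,0,0,-40,0,0,0,0.25,0,0,-40,0,0,0,0.25,0,0,-40,0,0,0,1,10,40,0,0,0,0,1,10,40,0,0,0,0,1,10,40,0,0,0,0,1,10,40,0,0,0,0]}}

```text
t: 25.9
position: [0.5073, 0.3397, 0.1994]
eef_rot: [3.14, 0.001, 3.141]
ft_force: [1.3, 1.5, 0.9]
width: 0.0057
gripper_force: 0.0
```

{"op": "apply_moves", "data": {"moves": [1,10,46,0,0,0,0,1,10,0,0,0,0,0,1,0,0,0,0,0,0,1,0,0,0,0,0,0]}}

```text
t: 26.3
position: [0.4885, 0.3828, 0.1988]
eef_rot: [-3.141, 0.002, 3.14]
ft_force: [-0.9, -0.5, 0.3]
width: -0.0
gripper_force: 0.0
```

```bash
python3 -c "
from h import *
a=snap('top','t5');b=snap('scene','s5');print(state()['position'])
cv2.imwrite('pics/t5a.png',np.vstack([cv2.resize(a[115:235,130:340,::-1],(600,343),interpolation=2),cv2.resize(b[130:260,280:580,::-1],(600,257),interpolation=2)]))"
```

```text
[0.48918979 0.38200014 0.19891022]
```

View pics/t5a.png

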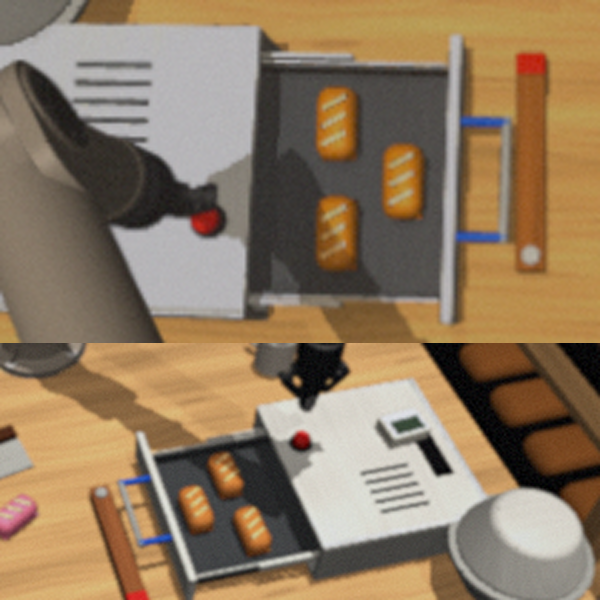

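{"op": "apply_moves", "data": {"moves": [1,2,4,30,0,0,0,1,0,0,30,0,0,0,1,0,0,15,0,0,0,1,0,0,6,0,0,0,1,0,0,6,0,0,0,1,0,0,4,0,0,0,1,0,0,0,0,0,0,1,0,0,0,0,0,0]}}

```text
t: 27.2
position: [0.487, 0.3875, 0.1088]
eef_rot: [3.141, 0.002, 3.141]
ft_force: [-0.2, -2.5, 5.1]
width: 0.0001
gripper_force: 2.6
```

{"op": "apply_moves", "data": {"moves": [1,0,0,2,0,0,0,1,0,0,1,0,0,0,1,0,0,0,0,0,0,1,0,0,0,0,0,0,1,0,0,0,0,0,0,1,0,0,0,0,0,0,1,0,0,0,0,0,0,1,0,0,0,0,0,0]}}

```text
t: 28.0
position: [0.4871, 0.3879, 0.1062]
eef_rot: [3.141, 0.003, 3.141]
ft_force: [-1.2, -3.8, 6.0]
width: -0.0002
gripper_force: 3.0
```

{"op": "apply_moves", "data": {"moves": [1,0,0,0,0,0,0,1,0,0,0,0,0,0,1,0,0,0,0,0,0,1,0,0,0,0,0,0]}}

```text
t: 28.4
position: [0.4872, 0.3879, 0.1062]
eef_rot: [3.141, 0.003, 3.141]
ft_force: [-1.4, -3.1, 4.9]
width: -0.0003
gripper_force: 3.0
```

```bash
python3 -c "
from h import *
a=snap('top','t6');print(state()['position'])
cv2.imwrite('pics/t6a.png',cv2.resize(a[115:235,130:340,::-1],(600,343),interpolation=2))"
```

```text
[0.48712089 0.38787722 0.10620114]
```

View pics/t6a.png

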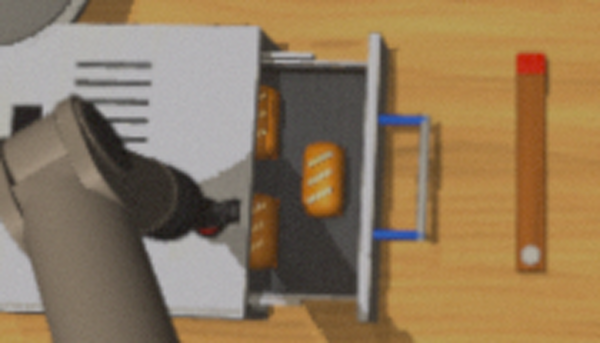

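{"op": "apply_moves", "data": {"moves": [1,0,0,-40,0,0,0,1,0,0,-45,0,0,0,1,-8,-44,0,0,0,0,1,-8,-44,0,0,0,0,1,-8,-44,0,0,0,0,1,-8,-44,0,0,0,0,1,-8,-44,0,0,0,0,1,-9,-44,0,0,0,0]}}

```text
t: 29.25
position: [0.5356, 0.1233, 0.1901]
eef_rot: [3.14, 0.003, -3.141]
ft_force: [1.2, -0.2, -0.1]
width: -0.0002
gripper_force: 0.0
```

{"op": "apply_moves", "data": {"moves": [1,-9,-44,0,0,0,0,1,0,0,0,0,0,0,1,0,0,40,0,0,0,1,0,0,40,0,0,0,1,0,0,40,0,0,0,1,0,0,18,0,0,0,1,0,0,0,0,0,0]}}

```text
t: 29.95
position: [0.5414, 0.0807, 0.0485]
eef_rot: [-3.141, -0.005, -3.141]
ft_force: [0.4, -0.4, 0.5]
width: -0.0001
gripper_force: 0.0
```

{"op": "apply_moves", "data": {"moves": [1,0,20,0,0,0,0,1,0,10,0,0,0,0,1,0,10,0,0,0,0,1,0,15,0,0,0,0,1,0,20,0,0,0,0,1,0,20,0,0,0,0,1,0,20,0,0,0,0,1,0,20,0,0,0,0]}}

```text
t: 30.75
position: [0.5458, 0.2134, 0.0523]
eef_rot: [-3.138, 0.004, 3.14]
ft_force: [1.7, -4.7, 0.4]
width: 0.0002
gripper_force: 2.3
```

{"op": "apply_moves", "data": {"moves": [1,0,10,0,0,0,0,1,0,8,0,0,0,0,1,0,6,0,0,0,0,1,0,6,0,0,0,0,1,0,0,0,0,0,0,1,0,0,0,0,0,0]}}

```text
t: 31.35
position: [0.5426, 0.2462, 0.051]
eef_rot: [3.14, -0.002, -3.141]
ft_force: [-0.1, 0.5, 0.4]
width: -0.0001
gripper_force: 0.0
```

{"op": "apply_moves", "data": {"moves": [1,0,4,0,0,0,0,1,0,4,0,0,0,0,1,0,3,0,0,0,0,1,0,0,0,0,0,0,1,0,0,0,0,0,0]}}

```text
t: 31.85
position: [0.5428, 0.2539, 0.051]
eef_rot: [-3.138, -0.002, 3.14]
ft_force: [-2.2, -4.7, 3.1]
width: 0.0002
gripper_force: 2.8
```

{"op": "apply_moves", "data": {"moves": [1,0,3,0,0,0,0,1,0,3,0,0,0,0,1,0,2,0,0,0,0,1,0,0,0,0,0,0]}}

```text
t: 32.25
position: [0.5427, 0.254, 0.051]
eef_rot: [-3.128, -0.005, 3.136]
ft_force: [-4.6, -15.4, 7.7]
width: 0.0002
gripper_force: 7.9
```

{"op": "apply_moves", "data": {"moves": [1,0,-10,0,0,0,0,1,0,-20,0,0,0,0,1,0,0,-45,0,0,0,1,0,0,-45,0,0,0,1,-11,-45,0,0,0,0,1,-11,-45,0,0,0,0,1,-11,-45,0,0,0,0,1,-11,-45,0,0,0,0]}}

```text
t: 33.05
position: [0.5885, 0.055, 0.1417]
eef_rot: [3.139, 0.002, -3.139]
ft_force: [1.2, 0.2, 0.2]
width: -0.0
gripper_force: 0.0
```

{"op": "apply_moves", "data": {"moves": [1,-11,-45,0,0,0,0,1,-11,-45,0,0,0,0,1,0,0,0,0,0,0,1,0,0,0,0,0,0]}}

```text
t: 33.45
position: [0.6103, -0.0363, 0.1414]
eef_rot: [3.14, 0.001, 3.139]
ft_force: [0.5, 0.3, 0.6]
width: -0.0003
gripper_force: 0.0
```

```bash
python3 -c "
from h import *
a=snap('top','t7');print(state()['position'])
cv2.imwrite('pics/t7a.png',cv2.resize(a[115:235,130:380,::-1],(714,343),interpolation=2))"
```

```text
[ 0.61008861 -0.03380887  0.14113286]
```

View pics/t7a.png

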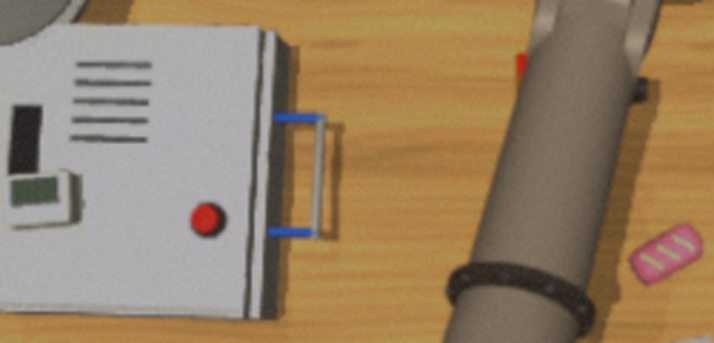

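{"op": "apply_moves", "data": {"moves": [1,0,0,45,0,0,0,1,0,0,45,0,0,0,1,0,0,33,0,0,0,1,0,0,0,0,0,0,1,2,23,0,0,0,0,1,-2,23,0,0,0,0,1,-2,22,0,0,0,0,1,5,23,0,0,0,0]}}

```text
t: 34.3
position: [0.609, 0.0574, 0.021]
eef_rot: [3.141, 0.005, -3.139]
ft_force: [0.7, -0.8, 0.6]
width: -0.0
gripper_force: 0.6
```

{"op": "apply_moves", "data": {"moves": [1,5,22,0,0,0,0,1,16,26,0,0,0,0,1,16,26,0,0,0,0,1,18,14,0,0,0,0,1,18,14,0,0,0,0,1,22,9,0,0,0,0,1,20,8,0,0,0,0,1,4,0,0,0,0,0]}}

```text
t: 35.1
position: [0.4883, 0.1783, 0.0208]
eef_rot: [3.137, 0.005, -3.136]
ft_force: [4.2, 1.4, -0.7]
width: -0.0
gripper_force: 1.8
```

{"op": "apply_moves", "data": {"moves": [1,2,0,0,0,0,0,1,0,0,0,0,0,0]}}

```text
t: 35.3
position: [0.4883, 0.1756, 0.0201]
eef_rot: [3.139, 0.005, -3.141]
ft_force: [2.2, 2.1, 1.2]
width: -0.0004
gripper_force: 1.5
```

Likely at the stop; nudge a little more, then retreat and look.

{"op": "apply_moves", "data": {"moves": [1,3,0,0,0,0,0,1,0,0,0,0,0,0,1,-15,0,0,0,0,0,1,-20,0,0,0,0,0,1,0,0,-45,0,0,0,1,0,0,-45,0,0,0,1,0,0,-45,0,0,0,1,0,-45,-20,0,0,0]}}

```text
t: 36.1
position: [0.5189, 0.1367, 0.1767]
eef_rot: [3.136, 0.004, -3.13]
ft_force: [1.5, 0.2, 0.9]
width: 0.0004
gripper_force: 0.0
```

{"op": "apply_moves", "data": {"moves": [1,0,-45,0,0,0,0,1,0,-45,0,0,0,0,1,0,-45,0,0,0,0,1,0,-45,0,0,0,0,1,0,-45,0,0,0,0,1,0,0,0,0,0,0]}}

```text
t: 36.7
position: [0.5148, -0.1065, 0.1735]
eef_rot: [-3.135, -0.003, 3.126]
ft_force: [0.2, -0.0, 0.1]
width: 0.0
gripper_force: 0.0
```

```bash
python3 -c "
from h import *
a=snap('top','t8');b=snap('scene','s8');print(state()['position'])
cv2.imwrite('pics/t8a.png',np.vstack([cv2.resize(a[115:235,130:340,::-1],(600,343),interpolation=2),cv2.resize(b[130:260,280:580,::-1],(600,257),interpolation=2)]))"
```

```text
[ 0.51624269 -0.09790255  0.17284035]
```

View pics/t8a.png

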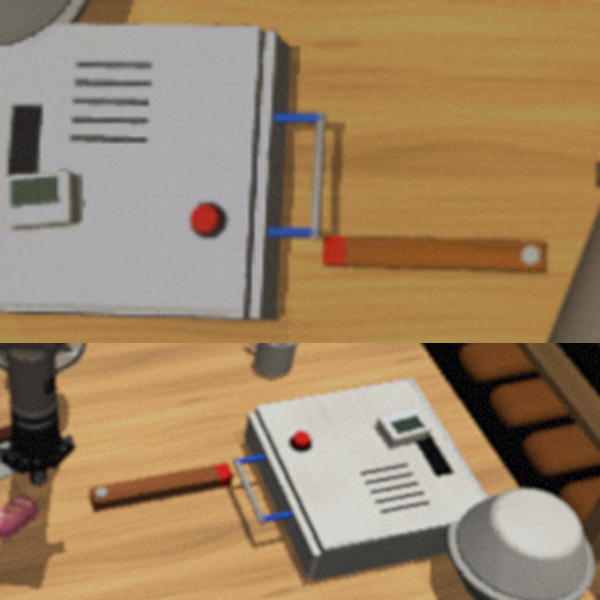

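```bash
python3 -c "
from plant import close_job
print(close_job())"
```

```text
the job is handed in; nothing more can be done
None
```

The job is handed in. All three loaves are in the warmer, the tray is fully home and the stop bar is back square to its front. I never moved near the salt jar, timer or spatula. The judge gave no verdict, so this rests on the last pictures and force readings.

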